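# Sweep the vial caps through the counting gate

## Task

Three black vial caps lie loose on the white counting tray. With the fingertips, push them one at a time along the tray's deck and through the narrow gate, so that each drops into the slot behind it; push them only, never lift one off the deck. Leave the little vial that stands on the tray, the flask and the amber bottle where they are.

Things in the scene. Friction and masses are not known exactly. Their poses are not given: they have to be found in the camera images.
- tray: white counting tray with blue edges, fixed to the bench. Origin at bench height below its deck; its +y axis runs from the deck through the gate into the slot, z up. Its flat deck is 85 mm above the bench and ends at y +71 mm, right behind the gate, where the slot begins: a cap tips over this edge and falls in once its centre has passed y +71 mm.
- deck (a point): middle of the deck's top, tray x 0, y -35 mm, 85 mm above the bench; axes as the tray's. In tray coordinates the deck inside its rims reaches from x -145 to +145 mm and from y -135 mm (rear rim) to +65 mm (gate wall). Rims, gate wall and fences stand 18 mm above the deck.
- gate (a point): middle of the gate at deck height, half-way through the 6 mm thick gate wall, tray x 0, y +68 mm; axes as the tray's. The gate is 44 mm wide, too narrow for two caps side by side. On the deck side two straight fences, 5 mm thick, make a funnel to it: from x +-23 mm at y +67 mm out to x +-64 mm at y +38 mm (tray coordinates).
- slot (a point): middle of the slot's floor, tray x 0, y +111 mm, 6 mm above the bench; axes as the tray's. The slot is an open-topped pocket, 46 mm wide (x), 80 mm long (tray y +71 to +151 mm) and 79 mm deep below the deck; its side and far walls rise to 103 mm above the bench.
- cap1: loose black screw cap lying closed side up on the tray's deck: a solid disc 30 mm across and 12 mm high, with a finely ribbed edge and a grey disc on its top, 14 g (varies). Origin at its centre, half-way up (6 mm above what it lies on); z is its axis. The three are alike.
- cap2: loose black screw cap lying closed side up on the tray's deck: a solid disc 30 mm across and 12 mm high, with a finely ribbed edge and a grey disc on its top, 14 g (varies). Origin at its centre, half-way up (6 mm above what it lies on); z is its axis. The three are alike.
- cap3: loose black screw cap lying closed side up on the tray's deck: a solid disc 30 mm across and 12 mm high, with a finely ribbed edge and a grey disc on its top, 14 g (varies). Origin at its centre, half-way up (6 mm above what it lies on); z is its axis. The three are alike.
- vial: bystander: small clear glass vial with a white cap, 22 mm across, 48 mm tall, standing on the deck in the corner beside the funnel, on the tray's +x side. Origin at the centre of its underside.
- flask: bystander: conical glass flask, foot 74 mm across, 122 mm tall, with some orange contents, standing on the bench. Origin at the centre of its underside.
- amber: bystander: amber glass bottle with a black cap, 68 mm across, 125 mm tall, standing on the bench. Origin at the centre of its underside.
There are look-alikes about, which are no part of the job. What is shaped like the cap1 but yellow is not meant.

How it is judged (in metres and radians):
On the way, in this order (a step that is already met when the one before it is completed fails the run):
1. a first cap is down in the slot (((x of cap1 in the frame of tray between -0.026 and 0.026 m and y of cap1 in the frame of tray between 0.068 and 0.154 m and z of cap1 in the frame of tray below 0.075 m) or (x of cap2 in the frame of tray between -0.026 and 0.026 m and y of cap2 in the frame of tray between 0.068 and 0.154 m and z of cap2 in the frame of tray below 0.075 m) or (x of cap3 in the frame of tray between -0.026 and 0.026 m and y of cap3 in the frame of tray between 0.068 and 0.154 m and z of cap3 in the frame of tray below 0.075 m))), for 0.2 s.
2. a second cap is down in the slot, after the first ((((x of cap1 in the frame of tray between -0.026 and 0.026 m and y of cap1 in the frame of tray between 0.068 and 0.154 m and z of cap1 in the frame of tray below 0.075 m) and (x of cap2 in the frame of tray between -0.026 and 0.026 m and y of cap2 in the frame of tray between 0.068 and 0.154 m and z of cap2 in the frame of tray below 0.075 m)) or ((x of cap1 in the frame of tray between -0.026 and 0.026 m and y of cap1 in the frame of tray between 0.068 and 0.154 m and z of cap1 in the frame of tray below 0.075 m) and (x of cap3 in the frame of tray between -0.026 and 0.026 m and y of cap3 in the frame of tray between 0.068 and 0.154 m and z of cap3 in the frame of tray below 0.075 m)) or ((x of cap2 in the frame of tray between -0.026 and 0.026 m and y of cap2 in the frame of tray between 0.068 and 0.154 m and z of cap2 in the frame of tray below 0.075 m) and (x of cap3 in the frame of tray between -0.026 and 0.026 m and y of cap3 in the frame of tray between 0.068 and 0.154 m and z of cap3 in the frame of tray below 0.075 m)))), for 0.2 s.
3. the third cap is down in the slot, after the second (x of cap1 in the frame of tray between -0.026 and 0.026 m and y of cap1 in the frame of tray between 0.068 and 0.154 m and z of each of cap1, cap2, cap3 in the frame of tray below 0.075 m and x of cap2 in the frame of tray between -0.026 and 0.026 m and y of cap2 in the frame of tray between 0.068 and 0.154 m and x of cap3 in the frame of tray between -0.026 and 0.026 m and y of cap3 in the frame of tray between 0.068 and 0.154 m), for 0.2 s.
At the end, for the whole second after the job is handed in: All three caps lie at rest inside the slot, each with its centre within the slot's walls and at least 10 mm below deck height; they went in one after another, not two together (at least 0.2 s apart). The vial, flask and amber bottle stand within 15 mm of where they were (all of step 3 and linear speed of each of cap1, cap2, cap3 below 0.03 m/s and distance of each of vial, flask, amber from where it was at the start of the episode below 0.015 m); the robot touches nothing.
It fails at once if a cap was lifted: its centre rose more than 15 mm above where it is when it lies on the deck (z of any of cap1, cap2, cap3 in the frame of tray above 0.106 m).
It fails at once if the vial, the flask or the amber bottle was moved more than 15 mm or tipped over (distance of any of vial, flask, amber from where it was at the start of the episode above 0.015 m or angle between any of vial, flask, amber's own z axis and vertical above 0.4 rad).
It also fails if it takes over 72 s, if anything falls off the work surface, if the arm or the gripper's body presses on something with over 40 N, if the wrist force passes 120 N, or if a joint passes its speed limit or range.

## Robot

A 6-joint arm with a two-finger parallel gripper is mounted at the origin on the work surface. World frame = base frame: x ahead of the robot, y to its left, z up, the work surface at z = 0. Lengths are in m, angles in degrees, forces in N, time in s.
With the tool pointing down it reaches from about 0.4 to 0.825 m from the base axis. Payload 7 kg.
Tool frame: the origin (TCP) lies at the very end of the fingers, on their centre line; the grasp point (between the pads) lies 19 mm behind it; z points along the fingers, y is the direction in which the jaws open and shut (so a half turn about z gives the same grasp; the last joint's range is limited). The gripper opens to 88 mm and grips with 3 to 60 N. Pads are 19 mm wide; open, the fingers measure 130 mm over their backs; the gripper's body (78 mm by 193 mm) begins 47 mm behind the grasp point.
Start: joints at [-57.634, 20.546, 0.682, 0, -70.136, -16.507], TCP at [0.184, -0.649, 0.227] pointing down, gripper open.
Joint ranges: [-176.03, 176.03], [-82.01, 121.73], [-58.28, 71.71], [-173.87, 95.51], [-174.79, -0.11], [-173.66, 173.66]. Speed limits (degrees/s): [136.94, 136.94, 172.46, 180, 180, 180].

## Interface

Orientations are given as [roll, pitch, yaw] about the fixed x, y, z axes, in that order (R = Rz(yaw) Ry(pitch) Rx(roll)).
In Python, from plant import telemetry, optics, ctrl gives the robot as it stands.
- The arm moves only by the tool servo_tool, never from a script. Its argument "rows" is a list of rows, each a list of 3 entries, a list of its own where there are three numbers: the shift along the tool's x, y, z in m, then the turn, a rotation vector about the tool's x, y, z in units of 6 degrees (1.0 is 6 degrees), then the closure, from 0 (fully open) to 1 (shut). A call has 1 to 20 rows; each row shifts and turns the commanded pose from where the row before left it, along the tool's axes as they then stand; what a row does not reach is not made up. A row lasts 1/12 s, in which the tool goes at most 41.7 mm and 7.16 degrees, less where a joint would pass 70% of its speed; a pose out of reach is approached as far as the arm can. A call is refused whole if a number of a shift passes 0.0417 or a number of a turn 1, either way. A call with a gripper value outside its range is refused whole. The fingers move at their own pace and stop on an object; the grip force is fixed at half the most. Time passes only in rows, so rows that do not move let the fingers close. It gives the time, the measured TCP pose, the force and the opening at its end, in the units of the state.
- telemetry.get_obs(): the state, without advancing time (a new reading comes with each control period).
- optics.snapshot(name): name is "side" or "top"; returns the picture (384x512x3 uint8, red, green, blue); there is no depth.
- optics.camera_info(name): a dict with "mtx" (3x3 intrinsics, pixels), "rvec" (rotation vector, rad) and "tvec" (3), from world to camera coordinates, as OpenCV has them. Camera axes: x right, y down, z forward; pixel columns grow to the right and rows downward; lengths in m; the calibration is good to about 2 mm. A picture is of the moment at which its call begins. camera_info takes no time and is no camera call.
- ctrl.close_job(): hands the job in, once; it reports no verdict.
The state is a dict: "clock": time; "joint_pos": joint angles; "qvel": joint speeds; "tau": joint torques, N m; "tool_pos": TCP position; "orientation": TCP orientation; "force": force on the tool from outside, world axes, zero at the start; "moment": the same for the moment, N m; "opening": finger opening in m.
Only numpy, scipy, OpenCV 4.12 (cv2) and the standard library are available. Lean on these libraries where they do the work, as an engineer would, in place of code of your own. Each camera call takes 0.05 s, during which the arm holds its last target.

## Working session

There is one attempt and no reset: what is moved stays moved. The work goes in short steps, Python scripts to look and compute and a tool call to move; the robot and the scene stay as the last step left them, time stands still between calls to the robot, and variables do not carry over. Pictures are saved under pics/ and viewed, and the job is handed in when it is done.

Besides the shell and the picture viewer there is one more tool, called after "Emit:" as name([rows], argument=value, ...), one row to a line, values as JSON. servo_tool: Moves the arm, as the interface text tells. Its arguments: {"type":"object","properties":{"rows":{"type":"array"}},"required":["rows"]}

```bash
mkdir -p pics; ls
python3 - <<'E'
from plant import telemetry, optics, ctrl
import cv2
print(telemetry.get_obs())
for n in("top","side"):
    im=optics.snapshot(n); cv2.imwrite(f"pics/{n}0.png",im[:,:,::-1]); print(optics.camera_info(n))
E
```

```text
pics
{'clock': 0.0, 'joint_pos': array([-5.76319678e+01,  2.05919247e+01,  6.33933497e-01, -2.06777171e-02,
       -7.01347390e+01, -1.65081624e+01]), 'qvel': array([ 0.06761439,  0.00464501, -0.04738077,  0.08014433, -0.06147453,
       -0.05678763]), 'tau': array([-3.73591929e-04, -5.82723820e+01,  2.93048304e+01,  6.99739963e+00,
        6.84063751e-03, -1.61254188e-04]), 'tool_pos': array([ 0.18432921, -0.64884171,  0.22561661]), 'orientation': array([ 1.79905568e+02, -7.71508479e-03, -1.64147166e+02]), 'force': array([0.02299998, 0.35609585, 0.15682971]), 'moment': array([-0.0406302 , -0.00378485, -0.00664955]), 'opening': 0.08780355441104819}
{'mtx': array([[361.29383323,   0.        , 256.62606729],
       [  0.        , 361.29383323, 189.68761097],
       [  0.        ,   0.        ,   1.        ]]), 'rvec': array([ 2.13743044, -2.16909306,  0.19492137]), 'tvec': array([-0.0077558 ,  0.63037331,  0.90150043])}
{'mtx': array([[365.02323787,   0.        , 256.08036985],
       [  0.        , 365.02323787, 192.30584569],
       [  0.        ,   0.        ,   1.        ]]), 'rvec': array([ 0.15893951, -2.74742904,  1.41619381]), 'tvec': array([0.64299875, 0.11010402, 0.94889852])}
```

View pics/top0.png

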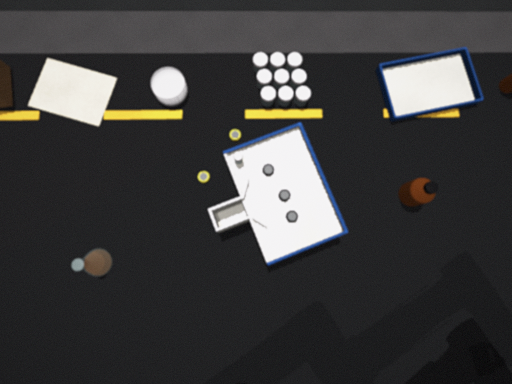

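View pics/side0.png

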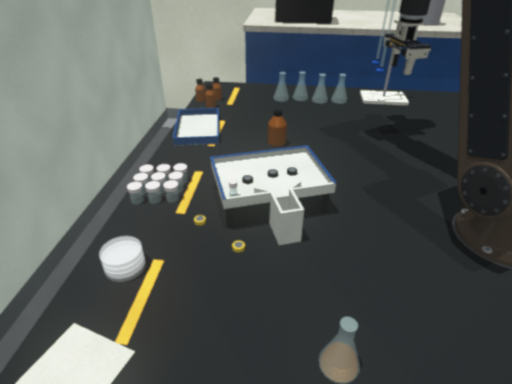

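The top view shows the tray around (290,195), caps near (268,170), (284,195) and (292,216), and the slot at (230,213). Next I'll enlarge this area.

Run:
```python
import cv2
a=cv2.imread("pics/top0.png")[115:275,195:355]
cv2.imwrite("pics/top0c.png",cv2.resize(a,(800,800)[0:2],interpolation=cv2.INTER_CUBIC)[:, :] if 0 else cv2.resize(a,(600,600),interpolation=cv2.INTER_CUBIC))
a=cv2.imread("pics/side0.png")[140:250,200:350]
cv2.imwrite("pics/side0c.png",cv2.resize(a,(750,550),interpolation=cv2.INTER_CUBIC))
```

```text
(no output)
```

View pics/top0c.png

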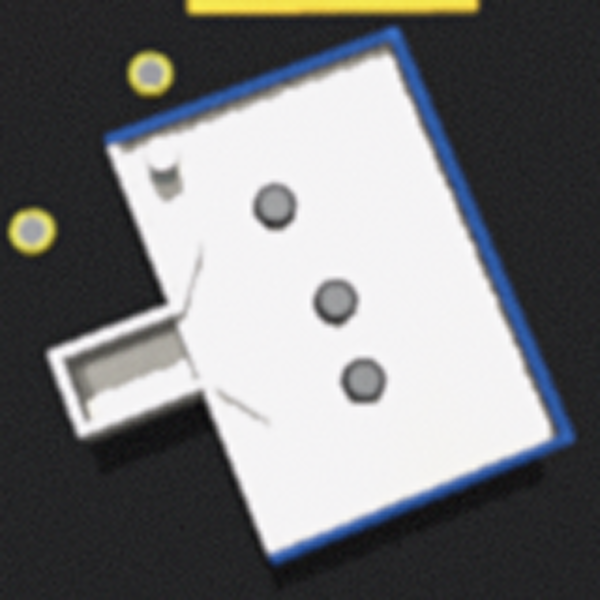

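View pics/side0c.png

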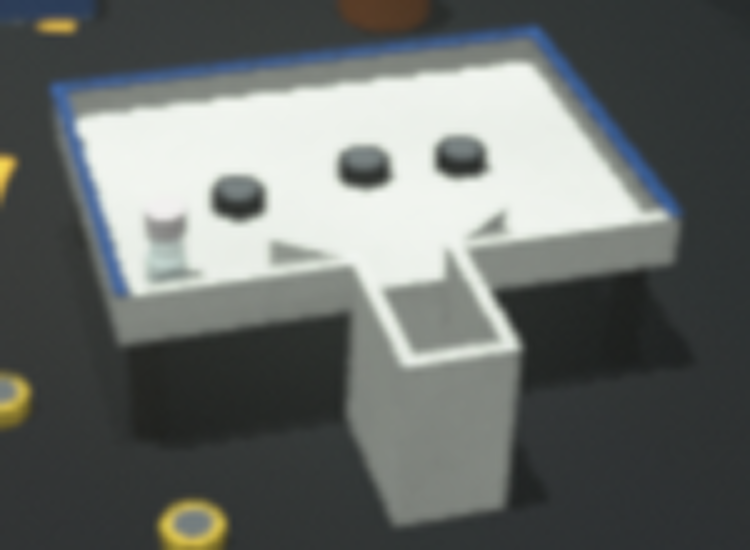

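```bash
cat > h.py <<'E'
import numpy as np,cv2
from scipy.optimize import least_squares
from plant import telemetry, optics, ctrl
C={n:optics.camera_info(n) for n in("top","side")}
def proj(n,P):
    c=C[n];return cv2.projectPoints(np.asarray(P,float).reshape(-1,1,3),c["rvec"],c["tvec"],c["mtx"],None)[0][:,0]
def back(n,uv,z):
    c=C[n];R=cv2.Rodrigues(c["rvec"])[0];o=-R.T@c["tvec"]
    d=R.T@np.linalg.inv(c["mtx"])@np.array([uv[0],uv[1],1.]);return o+d*(z-o[2])/d[2]
def ct(p,s=3.75,o=(195,115)): return [o[0]+(p[0]+.5)/s-.5,o[1]+(p[1]+.5)/s-.5]
def cs(p): return ct(p,5,(200,140))
def T(p,xyz):
    c,s=np.cos(p[2]),np.sin(p[2]);x=np.atleast_2d(xyz)
    return np.c_[p[0]+c*x[:,0]-s*x[:,1],p[1]+s*x[:,0]+c*x[:,1],x[:,2]]
def Ti(p,w):
    c,s=np.cos(p[2]),np.sin(p[2]);d=np.asarray(w)[:2]-p[:2];return np.array([c*d[0]+s*d[1],-s*d[0]+c*d[1]])
E
cat > fit.py <<'E'
from h import *
top=[ct(q) for q in[(107,138),(397,30),(573,436),(271,560)]]
side=[cs(q) for q in[(52,88),(538,30),(678,213)]]
def res(p,full=False):
    t=p[3];z=.103
    K=[[145+t,71,103],[145+t,-135-t,103],[-145-t,-135-t,103],[-145-t,71,103]]
    W=T(p,np.array(K)/[1000,1000,1000]) if 0 else T(p,np.array([[k[0],k[1],k[2]] for k in K])/1000.)
    return np.r_[(proj("top",W)-top).ravel(),(proj("side",W[1:4] if 0 else W[[1,1,2]])*0).ravel()] if 0 else np.r_[(proj("top",W)-top).ravel(),(proj("side",W[[1,2,3]])-side).ravel()]
g=back("top",ct((250,290)),.1)
r=least_squares(lambda p:res(p),[g[0],g[1],np.pi/2 if 0 else 2.0,5.])
best=min((least_squares(res,[g[0],g[1],a,5.]) for a in np.arange(-3,3.2,1)),key=lambda r:r.cost)
print(best.x,np.degrees(best.x[2]),best.cost);print(best.fun.round(2))
p=best.x; np.save("tray.npy",p)
for n,l,f in(("top",[(275,205),(335,301),(363,380)],ct),("side",[(238,190),(364,160),(462,150)],cs)):
    for q in l:
        w=back(n,f(q),.097);print(n,w.round(4),(Ti(p,w)*1000).round(1))
E
python3 fit.py
```

```text
[ 0.60646129 -0.05201335  0.36131495  4.33196978] 20.70182178799207 1.275521264007365
[-0.08 -0.34 -0.49 -0.49 -0.5   0.3   0.49 -0.37  0.73 -0.55 -0.09 -0.44
  0.43 -0.07]
top [ 0.6743 -0.0451  0.097 ] [ 65.9 -17.5]
top [ 0.6087 -0.0837  0.097 ] [ -9.1 -30.4]
top [ 0.5558 -0.1007  0.097 ] [-64.6 -27.6]
side [ 0.6764 -0.0409  0.097 ] [ 69.4 -14.4]
side [ 0.6112 -0.0795  0.097 ] [ -5.3 -27.3]
side [ 0.5576 -0.0965  0.097 ] [-61.5 -24.4]
```

```bash
cat >> h.py <<'E'
p0=np.load("tray.npy") if __import__("os").path.exists("tray.npy") else None
def goto(tx,ty,z,pushdeg=None,frm=None):
    """target TCP in tray mm, z m, push dir angle from tray +y (ccw deg). prints turn first then shift in tool axes"""
    o=telemetry.get_obs();w=T(p0,[[tx/1000,ty/1000,z]])[0]
    yaw=o["orientation"][2]; P=o["tool_pos"]
    if pushdeg is not None: ny=(np.degrees(p0[2])+90+pushdeg-180+180)%360-180
    else: ny=yaw
    dy=(ny-yaw+180)%360-180
    def sh(y):
        a=np.radians(y);d=w-P;return np.array([d[0]*np.cos(a)+d[1]*np.sin(a),d[0]*np.sin(a)-d[1]*np.cos(a),-d[2]])
    print("tcp tray",(Ti(p0,P)*1000).round(1),"z",P[2].round(4),"rpy",o["orientation"].round(2),"t",o["clock"],"op",o["opening"].round(4),"F",o["force"].round(1))
    print("shift at current yaw",sh(yaw).round(4),"| turn z units",round(-dy/6,2),"| shift after turn",sh(ny).round(4))
E
sed -i 's/^from h import \*/from h import */' fit.py
python3 - <<'E'
from h import *
for n,q in(("amber",(415,195)),("flask",(97,263))): print(n,back("top",q,.05))
goto(-11.5,-72,.17,-4.6)
E
```

```text
amber [ 0.6104172  -0.43667629  0.05      ]
flask [0.44825745 0.38832036 0.05      ]Traceback (most recent call last):
  File "<stdin>", line 3, in <module>
  File "h.py", line 27, in goto
    print("tcp tray",(Ti(p0,P)*1000).round(1),"z",P[2].round(4),"rpy",o["orientation"].round(2),"t",o["clock"],"op",o["opening"].round(4),"F",o["force"].round(1))
                                                                                                                    ^^^^^^^^^^^^^^^^^^
AttributeError: 'float' object has no attribute 'round'
```

```bash
sed -i 's/o\["opening"\].round(4)/round(o["opening"],4)/' h.py
python3 - <<'E'
from h import *
goto(-11.5,-72,.17,-4.6)
E
```

```text
tcp tray [-605.9 -409.1] z 0.2257 rpy [ 1.7992e+02 -1.0000e-02 -1.6415e+02] t 0.1 op 0.0878 F [-0.1 -0.1  0.9]
shift at current yaw [-0.5638  0.3862  0.0557] | turn z units -15.04 | shift after turn [-0.3837 -0.5654  0.0557]
```

Emit:
servo_tool([
  [[-0.0282, 0.0193, 0], [0, 0, 0], 0.88],
  [[-0.0282, 0.0193, 0], [0, 0, 0], 0.88],
  [[-0.0282, 0.0193, 0], [0, 0, 0], 0.88],
  [[-0.0282, 0.0193, 0], [0, 0, 0], 0.88],
  [[-0.0282, 0.0193, 0], [0, 0, 0], 0.88],
  [[-0.0282, 0.0193, 0], [0, 0, 0], 0.88],
  [[-0.0282, 0.0193, 0], [0, 0, 0], 0.88],
  [[-0.0282, 0.0193, 0], [0, 0, 0], 0.88],
  [[-0.0282, 0.0193, 0], [0, 0, 0], 0.88],
  [[-0.0282, 0.0193, 0], [0, 0, 0], 0.88],
  [[-0.0282, 0.0193, 0], [0, 0, 0], 0.88],
  [[-0.0282, 0.0193, 0], [0, 0, 0], 0.88],
  [[-0.0282, 0.0193, 0], [0, 0, 0], 0.88],
  [[-0.0282, 0.0193, 0], [0, 0, 0], 0.88],
  [[-0.0282, 0.0193, 0], [0, 0, 0], 0.88],
  [[-0.0282, 0.0193, 0], [0, 0, 0], 0.88],
  [[-0.0282, 0.0193, 0], [0, 0, 0], 0.88],
  [[-0.0282, 0.0193, 0], [0, 0, 0], 0.88],
  [[-0.0282, 0.0193, 0], [0, 0, 0], 0.88],
  [[-0.0282, 0.0193, 0], [0, 0, 0], 0.88],
])

```text
clock: 1.77
tool_pos: [0.6221, -0.1223, 0.2263]
orientation: [180.0, -0.0, -164.1]
force: [0.3, 0.1, -0.1]
opening: 0.0109
```

Emit:
servo_tool([
  [[0, 0, 0], [0, 0, -1], 0.88],
  [[0, 0, 0], [0, 0, -1], 0.88],
  [[0, 0, 0], [0, 0, -1], 0.88],
  [[0, 0, 0], [0, 0, -1], 0.88],
  [[0, 0, 0], [0, 0, -1], 0.88],
  [[0, 0, 0], [0, 0, -1], 0.88],
  [[0, 0, 0], [0, 0, -1], 0.88],
  [[0, 0, 0], [0, 0, -1], 0.88],
  [[0, 0, 0], [0, 0, -1], 0.88],
  [[0, 0, 0], [0, 0, -1], 0.88],
  [[0, 0, 0], [0, 0, -1], 0.88],
  [[0, 0, 0], [0, 0, -1], 0.88],
  [[0, 0, 0], [0, 0, -1], 0.88],
  [[0, 0, 0], [0, 0, -1], 0.88],
  [[0, 0, 0], [0, 0, -1], 0.88],
  [[0, 0, 0], [0, 0, 0], 0.88],
])

```text
clock: 3.1
tool_pos: [0.6212, -0.1238, 0.2261]
orientation: [180.0, 0.0, -73.9]
force: [-0.2, -0.5, -0.6]
opening: 0.0103
```

```bash
cat > pic.py <<'E'
import sys;from h import *
n=sys.argv[1]
for c,x0,y0,w,h in(("side",200,40,150,210),("top",195,115,160,160)):
    if c not in sys.argv[2:]: continue
    a=optics.snapshot(c)[y0:y0+h,x0:x0+w,::-1];s=600/h
    cv2.imwrite(f"pics/{n}_{c}.png",cv2.resize(a,None,fx=s,fy=s,interpolation=cv2.INTER_CUBIC))
E
python3 pic.py a side top; python3 -c "
from h import *
goto(-11.5,-72,.12,-4.6)"
```

```text
tcp tray [-11.5 -72.4] z 0.2262 rpy [ 1.7997e+02  1.0000e-02 -7.4340e+01] t 3.2 op 0.0108 F [0.7 0.4 0.2]
shift at current yaw [-0.0004  0.      0.1062] | turn z units -0.07 | shift after turn [-0.0004  0.      0.1062]
```

View pics/a_side.png

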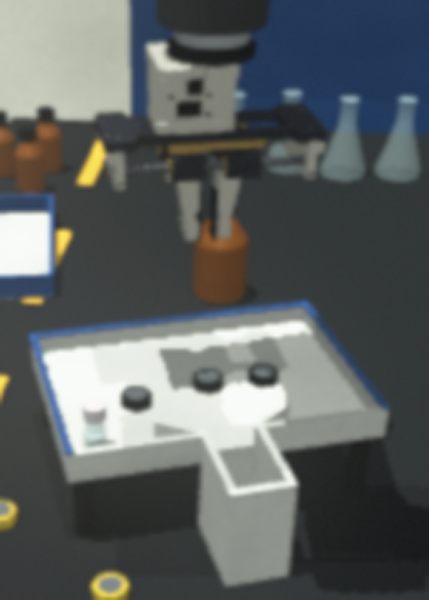

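View pics/a_top.png

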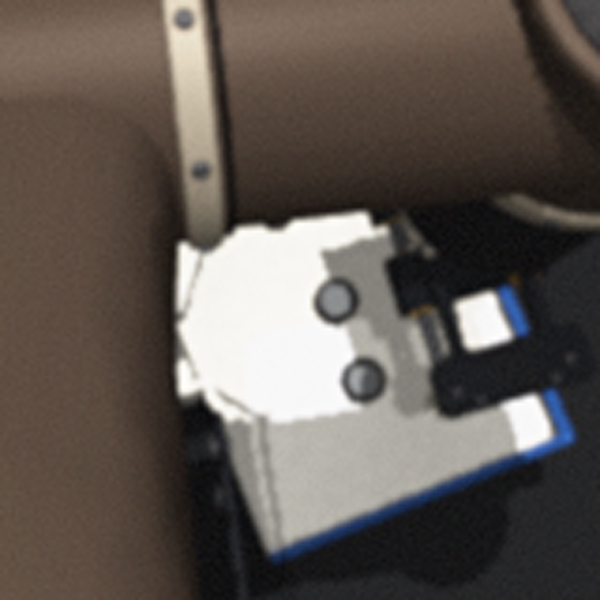

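The side view shows the two fingers, slightly apart, hovering behind the middle cap. The gripper's outer brackets hang down to both sides, so I'll check their clearance to the vial.

Run:
```python
from h import *
print("vial",Ti(p0,back("top",ct((163,157)),.133))*1000, Ti(p0,back("side",cs((166,275)),.085))*1000)
P=telemetry.get_obs()["tool_pos"]; print(proj("side",P), proj("side",P+[0,0,.066]))
# bracket bottoms in side crop scale 600/210, offset 200,40; assume plane tool y through TCP
s=600/210
a=np.radians(-74);ty=np.array([np.sin(a),-np.cos(a),0])
for q in[(118,188),(312,177),(188,240),(220,238)]:
    uv=np.array([200+q[0]/s,40+q[1]/s])
    r=least_squares(lambda v:proj("side",P+v[0]*ty+[0,0,v[1]])[0]-uv,[0,0.03]);print(q,(r.x*1000).round(1))
```

```text
vial [115.33630665  42.93882512] [119.5457463   36.91036538]
[[271.40801878 121.43251964]] [[272.18219842  97.53132813]]
(118, 188) [-80.   48.7]
(312, 177) [99.8 48.2]
(188, 240) [-15.1  -6.3]
(220, 238) [15.5 -6.5]
```

Emit:
servo_tool([
  [[0, 0, 0.025], [0, 0, 0], 0.88],
  [[0, 0, 0.025], [0, 0, 0], 0.88],
  [[0, 0, 0.025], [0, 0, 0], 0.88],
  [[0, 0, 0.025], [0, 0, 0], 0.88],
  [[0, 0, 0.02], [0, 0, 0], 0.88],
  [[0, 0, 0.01], [0, 0, 0], 0.88],
  [[0, 0, 0], [0, 0, 0], 0.88],
  [[0, 0, 0], [0, 0, 0], 0.88],
])

```text
clock: 3.87
tool_pos: [0.6217, -0.124, 0.0968]
orientation: [180.0, -0.0, -74.2]
force: [0.0, -0.9, -0.0]
opening: 0.0106
```

```bash
python3 pic.py b side top; python3 -c "
from h import *
goto(0,51,.089,-4.6)"
```

```text
tcp tray [-10.3 -73. ] z 0.0981 rpy [-1.7988e+02 -5.0000e-02 -7.4170e+01] t 3.9667 op 0.0107 F [0.7 0.2 0.8]
shift at current yaw [-0.1244  0.0002  0.0091] | turn z units -0.05 | shift after turn [-0.1244 -0.0004  0.0091]
```

View pics/b_side.png

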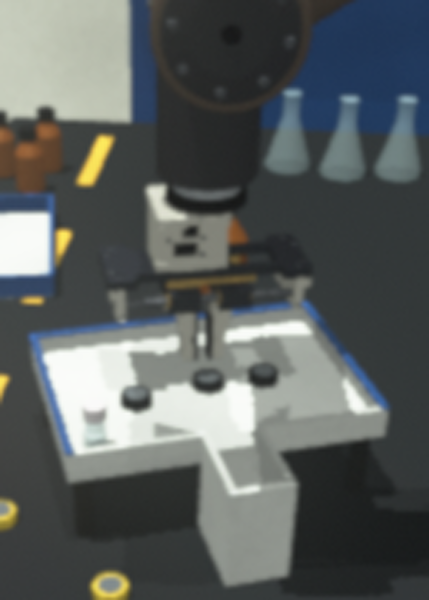

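View pics/b_top.png

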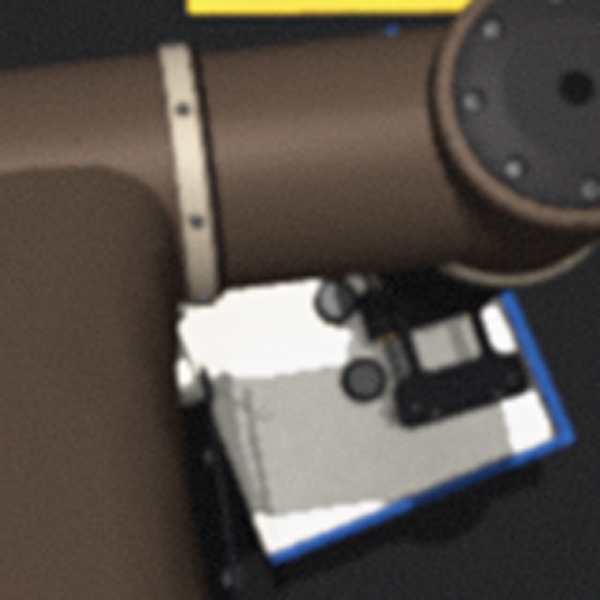

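The fingers straddle the line of the middle cap (side view: gap at 204,350; cap at 208,377). I'll go down to about 4 mm above the deck and start pushing.

Emit:
servo_tool([
  [[0, 0, 0.004], [0, 0, 0], 0.88],
  [[0, 0, 0.003], [0, 0, 0], 0.88],
  [[-0.003, 0, 0], [0, 0, 0], 0.88],
  [[-0.005, 0, 0], [0, 0, 0], 0.88],
  [[-0.005, 0, 0], [0, 0, 0], 0.88],
  [[-0.005, 0, 0], [0, 0, 0], 0.88],
  [[-0.005, 0, 0], [0, 0, 0], 0.88],
  [[-0.005, 0, 0], [0, 0, 0], 0.88],
  [[-0.005, 0, 0], [0, 0, 0], 0.88],
  [[-0.005, 0, 0], [0, 0, 0], 0.88],
  [[-0.005, 0, 0], [0, 0, 0], 0.88],
  [[-0.005, 0, 0], [0, 0, 0], 0.88],
  [[-0.005, 0, 0], [0, 0, 0], 0.88],
  [[-0.005, 0, 0], [0, 0, 0], 0.88],
  [[-0.004, 0, 0], [0, 0, 0], 0.88],
  [[-0.003, 0, 0], [0, 0, 0], 0.88],
  [[0, 0, 0], [0, 0, 0], 0.88],
])

```text
clock: 5.38
tool_pos: [0.6036, -0.0608, 0.0896]
orientation: [-180.0, 0.0, -74.1]
force: [0.3, 0.5, 0.3]
opening: 0.0104
```

```bash
python3 pic.py c side; python3 -c "
from h import *
goto(0,51,.089,-4.6)"
```

```text
tcp tray [-5.8 -7.5] z 0.0896 rpy [180.     0.   -74.12] t 5.4333 op 0.0101 F [-0.8 -0.5 -0.2]
shift at current yaw [-0.0587 -0.0009  0.0006] | turn z units -0.04 | shift after turn [-0.0587 -0.0011  0.0006]
```

View pics/c_side.png

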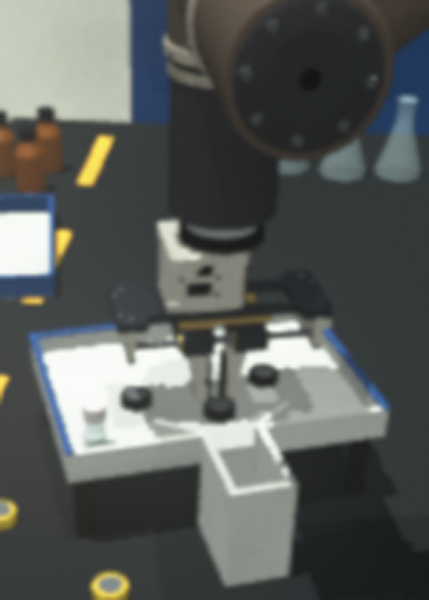

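The cap (219,408) is held centred ahead of the fingers and is heading into the funnel, so I'll keep pushing.

Emit:
servo_tool([
  [[-0.004, 0, 0], [0, 0, 0], 0.88],
  [[-0.005, 0, 0], [0, 0, 0], 0.88],
  [[-0.005, 0, 0], [0, 0, 0], 0.88],
  [[-0.005, 0, 0], [0, 0, 0], 0.88],
  [[-0.005, 0, 0], [0, 0, 0], 0.88],
  [[-0.005, 0, 0], [0, 0, 0], 0.88],
  [[-0.005, 0, 0], [0, 0, 0], 0.88],
  [[-0.005, 0, 0], [0, 0, 0], 0.88],
  [[-0.005, 0, 0], [0, 0, 0], 0.88],
  [[-0.005, 0, 0], [0, 0, 0], 0.88],
  [[-0.004, 0, 0], [0, 0, 0], 0.88],
  [[-0.004, 0, 0], [0, 0, 0], 0.88],
  [[0, 0, 0], [0, 0, 0], 0.88],
  [[0, 0, 0], [0, 0, 0], 0.88],
])

```text
clock: 6.6
tool_pos: [0.5881, -0.0063, 0.0896]
orientation: [-180.0, 0.0, -74.1]
force: [0.4, -0.1, 0.1]
opening: 0.0102
```

```bash
python3 pic.py d side; python3 -c "
from h import *
goto(0,52,.089,-4.6)"
```

```text
tcp tray [-1.  49.1] z 0.0896 rpy [-180.     -0.    -74.13] t 6.65 op 0.0107 F [ 0.3 -0.1 -0.2]
shift at current yaw [-0.003  -0.0008  0.0006] | turn z units -0.04 | shift after turn [-0.003  -0.0008  0.0006]
```

View pics/d_side.png

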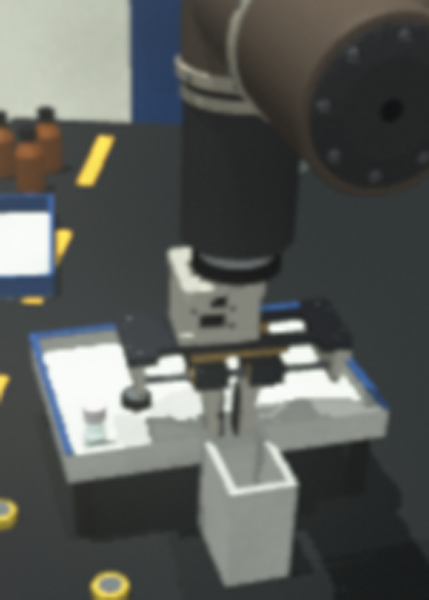

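Emit:
servo_tool([
  [[0.01, 0, 0], [0, 0, 0], 0.88],
  [[0.01, 0, -0.01], [0, 0, 0], 0.88],
  [[0.01, 0, -0.02], [0, 0, 0], 0.88],
  [[0.01, 0, -0.02], [0, 0, 0], 0.88],
  [[0.01, 0, -0.015], [0, 0, 0], 0.88],
  [[0, 0, 0], [0, 0, 0], 0.88],
])

```text
clock: 7.15
tool_pos: [0.6044, -0.057, 0.159]
orientation: [-179.7, -0.1, -74.2]
force: [1.7, -0.2, 0.5]
opening: 0.0106
```

```bash
python3 pic.py e side top; python3 -c "
from h import *
goto(-89,-56,.155,-41)"
```

```text
tcp tray [-5.2 -2.1] z 0.1557 rpy [-179.9    -0.    -74.24] t 7.25 op 0.0103 F [-0.2 -0.8 -0.9]
shift at current yaw [0.061  0.0788 0.0007] | turn z units 6.01 | shift after turn [0.0957 0.0279 0.0007]
```

View pics/e_side.png

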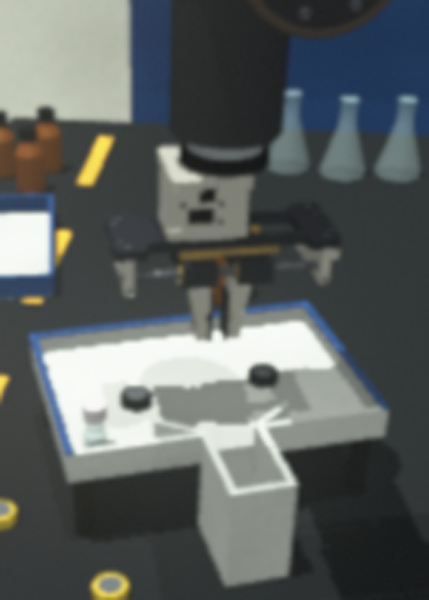

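View pics/e_top.png

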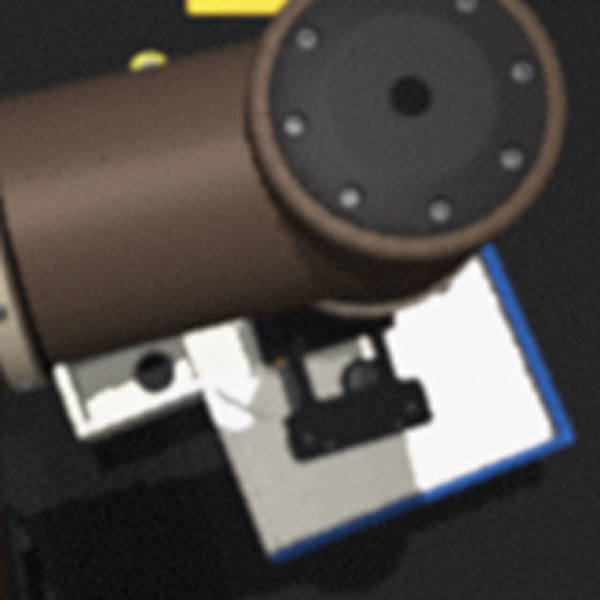

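The first cap is in the slot (top view 155,372), and the other two haven't moved. Next I'll go behind the −x cap.

Emit:
servo_tool([
  [[0.0152, 0.0197, 0], [0, 0, 0], 0.88],
  [[0.0152, 0.0197, 0], [0, 0, 0], 0.88],
  [[0.0152, 0.0197, 0], [0, 0, 0], 0.88],
  [[0.0152, 0.0197, 0], [0, 0, 0], 0.88],
  [[0, 0, 0], [0, 0, 1], 0.88],
  [[0, 0, 0], [0, 0, 1], 0.88],
  [[0, 0, 0], [0, 0, 1], 0.88],
  [[0, 0, 0], [0, 0, 1], 0.88],
  [[0, 0, 0], [0, 0, 1], 0.88],
  [[0, 0, 0], [0, 0, 1], 0.88],
  [[0, 0, 0.015], [0, 0, 0], 0.88],
  [[0, 0, 0.02], [0, 0, 0], 0.88],
  [[0, 0, 0.02], [0, 0, 0], 0.88],
  [[0, 0, 0.006], [0, 0, 0], 0.88],
  [[0, 0, 0], [0, 0, 0], 0.88],
  [[0, 0, 0], [0, 0, 0], 0.88],
])

```text
clock: 8.58
tool_pos: [0.5426, -0.1348, 0.0936]
orientation: [180.0, -0.0, -110.1]
force: [0.9, -0.2, -0.2]
opening: 0.0106
```

```bash
python3 pic.py f side top; python3 -c "
from h import *
goto(-16,24,.0895,-41)"
```

```text
tcp tray [-88.3 -55. ] z 0.0946 rpy [-1.7992e+02  2.0000e-02 -1.1013e+02] t 8.6833 op 0.0105 F [-0.3  0.4 -0.3]
shift at current yaw [-0.107  -0.003   0.0051] | turn z units 0.03 | shift after turn [-0.1071 -0.0027  0.0051]
```

View pics/f_side.png

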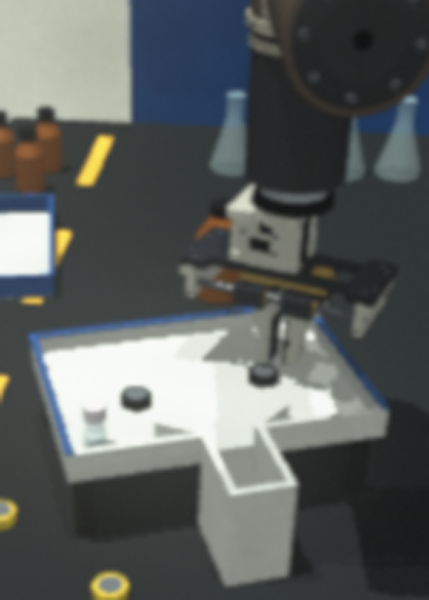

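View pics/f_top.png

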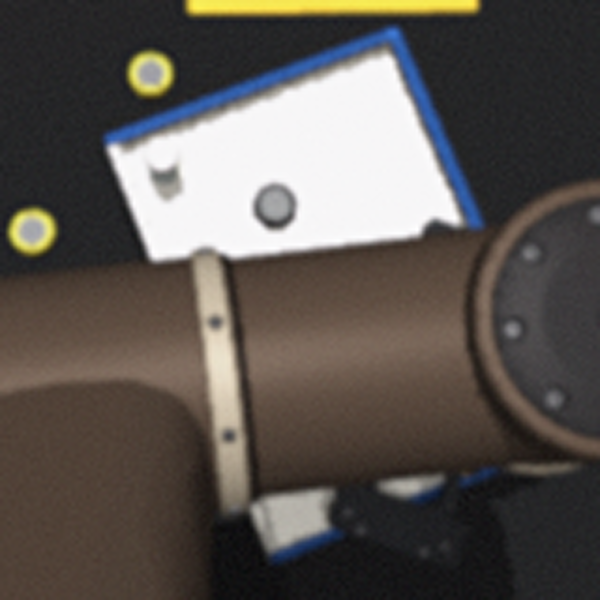

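The fingers are behind the −x cap (side view: gap about 284,355; cap at 264,373), lined up with the push direction.

Emit:
servo_tool([
  [[0, 0, 0.005], [0, 0, 0], 0.88],
  [[-0.003, 0, 0], [0, 0, 0], 0.88],
  [[-0.005, 0, 0], [0, 0, 0], 0.88],
  [[-0.005, 0, 0], [0, 0, 0], 0.88],
  [[-0.005, 0, 0], [0, 0, 0], 0.88],
  [[-0.005, 0, 0], [0, 0, 0], 0.88],
  [[-0.005, 0, 0], [0, 0, 0], 0.88],
  [[-0.005, 0, 0], [0, 0, 0], 0.88],
  [[-0.005, 0, 0], [0, 0, 0], 0.88],
  [[-0.005, 0, 0], [0, 0, 0], 0.88],
  [[-0.005, 0, 0], [0, 0, 0], 0.88],
  [[-0.004, 0, 0], [0, 0, 0], 0.88],
  [[-0.003, 0, 0], [0, 0, 0], 0.88],
  [[0, 0, 0], [0, 0, 0], 0.88],
])

```text
clock: 9.85
tool_pos: [0.5618, -0.0824, 0.0885]
orientation: [-180.0, 0.0, -110.1]
force: [0.4, -0.8, 0.6]
opening: 0.0107
```

```bash
python3 pic.py g side; python3 -c "
from h import *
goto(-16,24,.0895,-41)"
```

```text
tcp tray [-52.8 -12.9] z 0.0885 rpy [ 180.      0.   -110.12] t 9.9 op 0.0104 F [-0.4 -0.4  0. ]
shift at current yaw [-0.0519 -0.0037 -0.001 ] | turn z units 0.03 | shift after turn [-0.0519 -0.0036 -0.001 ]
```

View pics/g_side.png

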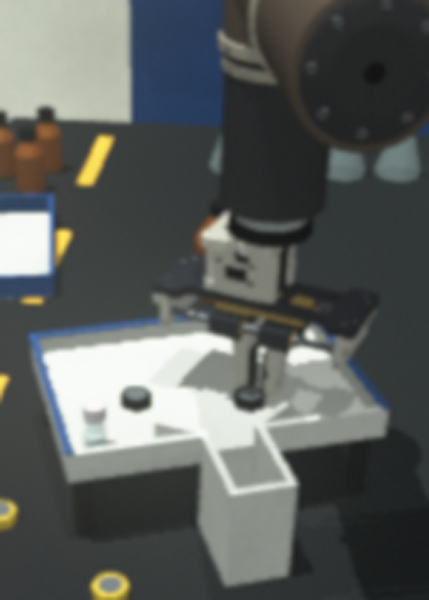

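```bash
python3 -c "
from h import *
s=600/210
for q in [(249,395),(136,395)]: print(Ti(p0,back('side',(200+(q[0]+.5)/s-.5,40+(q[1]+.5)/s-.5),.094))*1000)
for d in (14,23.4):print((proj('side',T(p0,[[-.0528+d*.656e-3,-.0129+d*.755e-3,.091]]))[0]-[200,40])*s)"
```

```text
[-35.73540034   8.28744248]
[ 68.51168286 -17.22615638]
[252.25510963 389.73207148]
[248.45720365 394.50403388]
```

The cap is centred on the notch within about 3 mm, so I'll push on to the funnel axis.

Emit:
servo_tool([
  [[-0.003, 0, 0], [0, 0, 0], 0.88],
  [[-0.005, 0, 0], [0, 0, 0], 0.88],
  [[-0.005, 0, 0], [0, 0, 0], 0.88],
  [[-0.005, 0, 0], [0, 0, 0], 0.88],
  [[-0.005, 0, 0], [0, 0, 0], 0.88],
  [[-0.005, 0, 0], [0, 0, 0], 0.88],
  [[-0.005, 0, 0], [0, 0, 0], 0.88],
  [[-0.005, 0, 0], [0, 0, 0], 0.88],
  [[-0.005, 0, 0], [0, 0, 0], 0.88],
  [[-0.005, 0, 0], [0, 0, 0], 0.88],
  [[-0.003, 0, 0], [0, 0, 0], 0.88],
  [[0, 0, 0], [0, 0, 0], 0.88],
  [[0.01, 0, 0], [0, 0, 0], 0.88],
  [[0.01, 0, 0], [0, 0, 0], 0.88],
  [[0.01, 0, 0], [0, 0, 0], 0.88],
  [[0, 0, 0], [0, 0, 0], 0.88],
])

```text
clock: 11.23
tool_pos: [0.5675, -0.0653, 0.0885]
orientation: [180.0, -0.0, -110.2]
force: [-0.5, 0.2, 0.1]
opening: 0.0103
```

```bash
python3 pic.py i side; python3 -c "
from h import *
goto(0,0,.0895,0)"
```

```text
tcp tray [-40.4   1.7] z 0.0886 rpy [ 1.7998e+02 -1.0000e-02 -1.1025e+02] t 11.2833 op 0.0104 F [ 0.1 -0.3 -0.7]
shift at current yaw [-0.0253 -0.0316 -0.0009] | turn z units -6.83 | shift after turn [ 0.0017 -0.0404 -0.0009]
```

View pics/i_side.png

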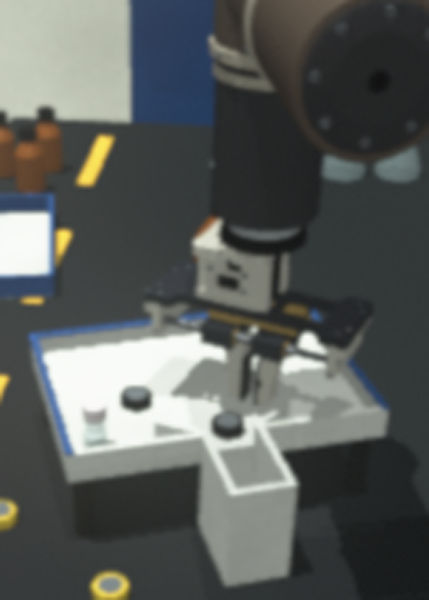

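Emit:
servo_tool([
  [[0, 0, 0], [0, 0, -1], 0.88],
  [[0, 0, 0], [0, 0, -1], 0.88],
  [[0, 0, 0], [0, 0, -1], 0.88],
  [[0, 0, 0], [0, 0, -1], 0.88],
  [[0, 0, 0], [0, 0, -1], 0.88],
  [[0, 0, 0], [0, 0, -1], 0.88],
  [[0, 0, 0], [0, 0, -0.83], 0.88],
  [[0, -0.01, 0], [0, 0, 0], 0.88],
  [[0, -0.01, 0], [0, 0, 0], 0.88],
  [[0, -0.01, 0], [0, 0, 0], 0.88],
  [[0, -0.01, 0], [0, 0, 0], 0.88],
  [[0, 0, 0], [0, 0, 0], 0.88],
  [[0, 0, 0], [0, 0, 0], 0.88],
])

```text
clock: 12.37
tool_pos: [0.6068, -0.0487, 0.088]
orientation: [180.0, 0.0, -69.2]
force: [-0.5, -0.3, 1.5]
opening: 0.0102
```

```bash
python3 pic.py j side; python3 -c "
from h import *
goto(0,51,.0885,0)
s=600/210
for q in [(228,420)]: print(Ti(p0,back('side',(200+(q[0]+.5)/s-.5,40+(q[1]+.5)/s-.5),.094))*1000)"
```

```text
tcp tray [0.9 3. ] z 0.0881 rpy [ 1.7995e+02  1.0000e-02 -6.9190e+01] t 12.4167 op 0.0105 F [-0.4 -0.1 -0.5]
shift at current yaw [-0.048   0.0008 -0.0004] | turn z units 0.02 | shift after turn [-0.048   0.0009 -0.0004]
[-3.9330192  43.54922992]
```

View pics/j_side.png

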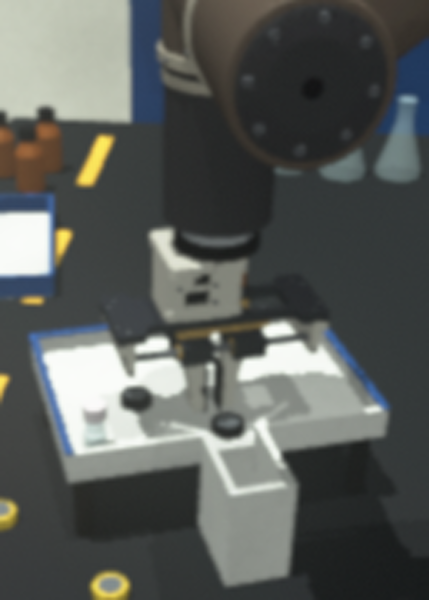

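The cap (228,424) is in the funnel at about tray (−3,43), and the fingers are behind it. I'll shift 2 mm sideways and push straight.

Emit:
servo_tool([
  [[-0.004, 0.002, 0], [0, 0, 0], 0.88],
  [[-0.005, 0, 0], [0, 0, 0], 0.88],
  [[-0.005, 0, 0], [0, 0, 0], 0.88],
  [[-0.005, 0, 0], [0, 0, 0], 0.88],
  [[-0.005, 0, 0], [0, 0, 0], 0.88],
  [[-0.005, 0, 0], [0, 0, 0], 0.88],
  [[-0.005, 0, 0], [0, 0, 0], 0.88],
  [[-0.005, 0, 0], [0, 0, 0], 0.88],
  [[-0.005, 0, 0], [0, 0, 0], 0.88],
  [[-0.003, 0, 0], [0, 0, 0], 0.88],
  [[0, 0, 0], [0, 0, 0], 0.88],
  [[0, 0, 0], [0, 0, 0], 0.88],
])

```text
clock: 13.42
tool_pos: [0.5876, -0.0056, 0.0886]
orientation: [-180.0, -0.0, -69.1]
force: [-0.1, 0.4, -0.6]
opening: 0.0103
```

```bash
python3 pic.py k side top; python3 -c "
from h import *
goto(0,51,.0885,0)"
```

```text
tcp tray [-1.3 49.8] z 0.0885 rpy [180.    -0.   -69.16] t 13.5167 op 0.0106 F [ 1.1 -0.3 -0.1]
shift at current yaw [-0.0012 -0.0013  0.    ] | turn z units 0.02 | shift after turn [-0.0012 -0.0013  0.    ]
```

View pics/k_side.png

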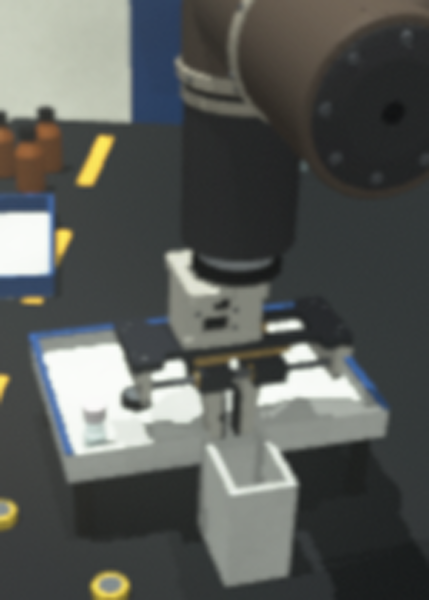

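The second cap has gone from the deck. I'll retreat, check the slot, and go over the last cap with the jaws turned so that the gripper's wide brackets stay clear of the vial.

Emit:
servo_tool([
  [[0.01, 0, 0], [0, 0, 0], 0.88],
  [[0.01, 0, -0.01], [0, 0, 0], 0.88],
  [[0.01, 0, -0.02], [0, 0, 0], 0.88],
  [[0.01, 0, -0.02], [0, 0, 0], 0.88],
  [[0.01, 0, -0.02], [0, 0, 0], 0.88],
  [[0, 0, -0.01], [0, 0, 1], 0.43],
  [[0, 0, 0], [0, 0, 1], 0.43],
  [[0, 0, 0], [0, 0, 1], 0.43],
  [[0, 0, 0], [0, 0, 0.38], 0.43],
  [[0, 0, 0], [0, 0, 0], 0.43],
])

```text
clock: 14.35
tool_pos: [0.6057, -0.0537, 0.1694]
orientation: [-180.0, -0.0, -89.6]
force: [-0.2, -0.3, -0.2]
opening: 0.0385
```

```bash
python3 pic.py l top side; python3 -c "
from h import *
goto(67,-17,.165,-20.3)
s=600/210
for q in [(136,395)]: print(Ti(p0,back('side',(200+(q[0]+.5)/s-.5,40+(q[1]+.5)/s-.5),.097))*1000)"
```

```text
tcp tray [-1.2 -0.9] z 0.1691 rpy [-179.97   -0.    -89.38] t 14.45 op 0.0458 F [0.2 0.3 1. ]
shift at current yaw [-0.0083 -0.0696  0.0041] | turn z units 0.04 | shift after turn [-0.0086 -0.0696  0.0041]
[ 69.52721604 -12.7593747 ]
```

View pics/l_top.png

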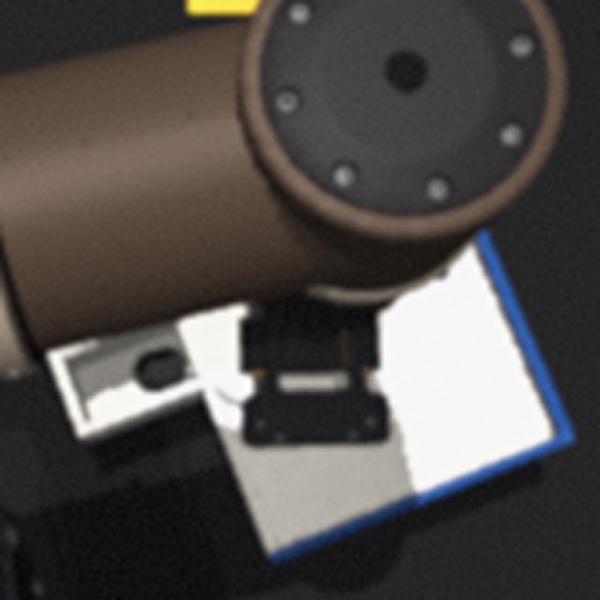

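View pics/l_side.png

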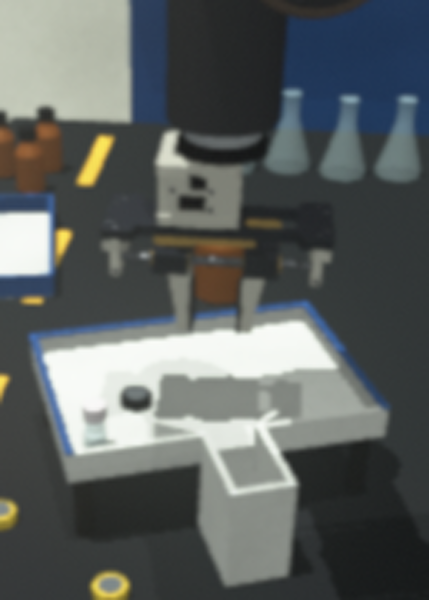

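The slot now shows two overlapping caps at about (158,369). Next is the last cap.

Emit:
servo_tool([
  [[-0.0021, -0.0174, 0], [0, 0, 0], 0.43],
  [[-0.0021, -0.0174, 0], [0, 0, 0], 0.43],
  [[-0.0021, -0.0174, 0], [0, 0, 0], 0.43],
  [[-0.0021, -0.0174, 0], [0, 0, 0], 0.43],
  [[0, 0, 0.02], [0, 0, 0], 0.43],
  [[0, 0, 0.02], [0, 0, 0], 0.43],
  [[0, 0, 0.015], [0, 0, 0], 0.43],
  [[0, 0, 0], [0, 0, 0], 0.43],
  [[0, 0, 0], [0, 0, 0], 0.43],
])

```text
clock: 15.2
tool_pos: [0.6745, -0.0439, 0.113]
orientation: [179.9, -0.0, -89.4]
force: [1.3, -0.6, -0.1]
opening: 0.0501
```

```bash
python3 pic.py m side top; python3 -c "
from h import *
goto(67,-17,.089,-20.3)"
```

```text
tcp tray [ 67.8 -16.7] z 0.1149 rpy [-1.7991e+02 -1.0000e-02 -8.9390e+01] t 15.3 op 0.0498 F [ 0.3 -0.5  0.4]
shift at current yaw [0.0006 0.0006 0.0259] | turn z units 0.03 | shift after turn [0.0006 0.0006 0.0259]
```

View pics/m_side.png

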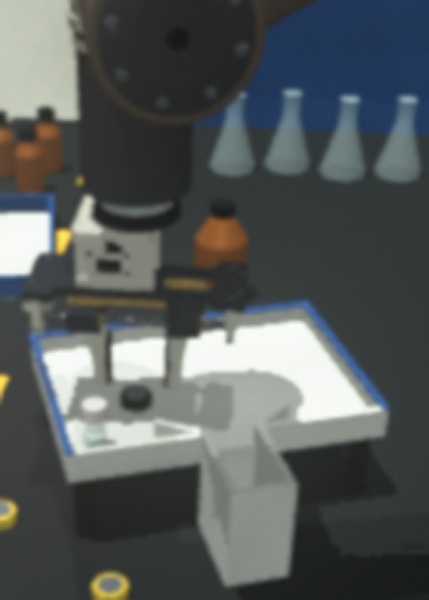

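The two fingers straddle the cap (tips at 103 and 172, cap at 136). I'll lower and push along +y of the tool.

Emit:
servo_tool([
  [[0, 0, 0.012], [0, 0, 0], 0.43],
  [[0, 0, 0.01], [0, 0, 0], 0.43],
  [[0, 0, 0.003], [0, 0, 0], 0.43],
  [[0, 0.004, 0], [0, 0, 0], 0.43],
  [[0, 0.005, 0], [0, 0, 0], 0.43],
  [[0, 0.005, 0], [0, 0, 0], 0.43],
  [[0, 0.005, 0], [0, 0, 0], 0.43],
  [[0, 0.005, 0], [0, 0, 0], 0.43],
  [[0, 0.005, 0], [0, 0, 0], 0.43],
  [[0, 0.005, 0], [0, 0, 0], 0.43],
  [[0, 0.005, 0], [0, 0, 0], 0.43],
  [[0, 0.004, 0], [0, 0, 0], 0.43],
  [[0, 0.003, 0], [0, 0, 0], 0.43],
  [[0, 0, 0], [0, 0, 0], 0.43],
])

```text
clock: 16.47
tool_pos: [0.6282, -0.0439, 0.0887]
orientation: [180.0, 0.0, -89.4]
force: [-0.1, -0.3, 0.5]
opening: 0.0503
```

```bash
python3 pic.py n side; python3 -c "
from h import *
goto(-10,11,.089,-20.3)"
```

```text
tcp tray [23.6 -0.3] z 0.0887 rpy [180.     0.   -89.44] t 16.5167 op 0.05 F [-0.1 -0.5  0.1]
shift at current yaw [ 0.001   0.0354 -0.0003] | turn z units 0.03 | shift after turn [ 0.0011  0.0354 -0.0003]
```

View pics/n_side.png

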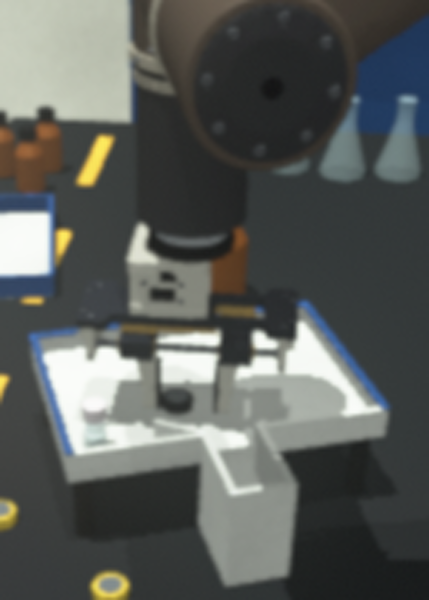

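The cap (177,400) is pushed by the left finger as planned, so I'll continue to the tray axis, back off and rise.

Emit:
servo_tool([
  [[0, 0.003, 0], [0, 0, 0], 0.43],
  [[0, 0.005, 0], [0, 0, 0], 0.43],
  [[0, 0.005, 0], [0, 0, 0], 0.43],
  [[0, 0.005, 0], [0, 0, 0], 0.43],
  [[0, 0.005, 0], [0, 0, 0], 0.43],
  [[0, 0.005, 0], [0, 0, 0], 0.43],
  [[0, 0.004, 0], [0, 0, 0], 0.43],
  [[0, 0.003, 0], [0, 0, 0], 0.43],
  [[0, 0, 0], [0, 0, 0], 0.43],
  [[0, -0.005, 0], [0, 0, 0], 0.43],
  [[0, -0.005, 0], [0, 0, 0], 0.43],
  [[0, 0, 0], [0, 0, 0], 0.43],
  [[0, 0, -0.01], [0, 0, 0], 0.43],
  [[0, 0, -0.02], [0, 0, 0], 0.43],
  [[0, 0, -0.02], [0, 0, 0], 0.43],
  [[0, 0, -0.02], [0, 0, 0], 0.43],
  [[0, 0, 0], [0, 0, 0], 0.43],
])

```text
clock: 17.93
tool_pos: [0.6064, -0.0441, 0.1636]
orientation: [-179.6, 0.0, -89.4]
force: [1.1, -0.2, 0.3]
opening: 0.0499
```

```bash
python3 pic.py o side; python3 -c "
from h import *
goto(0,-36,.16,0)"
```

```text
tcp tray [1.9 7.8] z 0.1617 rpy [-1.7972e+02  3.0000e-02 -8.9430e+01] t 17.9833 op 0.0497 F [-0.1 -0.8  0.2]
shift at current yaw [ 0.0418 -0.0133  0.0017] | turn z units -3.36 | shift after turn [0.0438 0.0019 0.0017]
```

View pics/o_side.png

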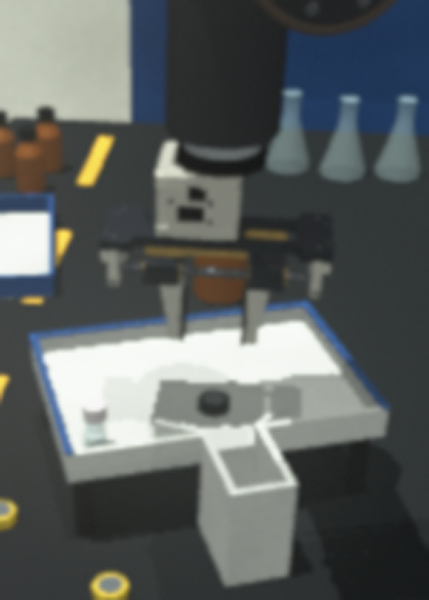

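The cap now sits at (213,401), near the tray axis. I'll turn straight, narrow the jaws and go behind it.

Emit:
servo_tool([
  [[0, 0, 0], [0, 0, -1], 0.88],
  [[0, 0, 0], [0, 0, -1], 0.88],
  [[0, 0, 0], [0, 0, -1], 0.88],
  [[0, 0, 0], [0, 0, -0.36], 0.88],
  [[0.011, 0, 0], [0, 0, 0], 0.88],
  [[0.011, 0.001, 0], [0, 0, 0], 0.88],
  [[0.011, 0.001, 0], [0, 0, 0], 0.88],
  [[0.011, 0, 0], [0, 0, 0], 0.88],
  [[0, 0, 0.02], [0, 0, 0], 0.88],
  [[0, 0, 0.02], [0, 0, 0], 0.88],
  [[0, 0, 0.02], [0, 0, 0], 0.88],
  [[0, 0, 0.01], [0, 0, 0], 0.88],
  [[0, 0, 0], [0, 0, 0], 0.88],
  [[0, 0, 0], [0, 0, 0], 0.88],
])

```text
clock: 19.15
tool_pos: [0.6177, -0.0867, 0.0883]
orientation: [180.0, -0.0, -69.3]
force: [0.6, 0.9, 0.1]
opening: 0.0104
```

```bash
python3 pic.py q side; python3 -c "
from h import *
goto(0,50,.089,0)
s=600/210
for q in [(213,399)]: print(Ti(p0,back('side',(200+(q[0]+.5)/s-.5,40+(q[1]+.5)/s-.5),.094))*1000)"
```

```text
tcp tray [ -1.4 -36.4] z 0.0888 rpy [-1.7999e+02 -1.0000e-02 -6.9310e+01] t 19.2 op 0.0109 F [ 0.2 -0.9  0.1]
shift at current yaw [-0.0864 -0.0014 -0.0002] | turn z units -0.0 | shift after turn [-0.0864 -0.0014 -0.0002]
[-0.53249073  6.76292369]
```

View pics/q_side.png

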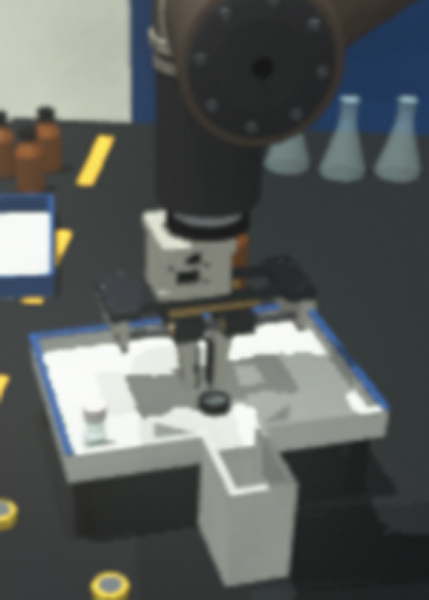

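The cap is centred ahead of the fingers at about tray (0,7), so this is the final straight push.

Emit:
servo_tool([
  [[-0.004, 0, 0], [0, 0, 0], 0.88],
  [[-0.005, 0, 0], [0, 0, 0], 0.88],
  [[-0.005, 0, 0], [0, 0, 0], 0.88],
  [[-0.005, 0, 0], [0, 0, 0], 0.88],
  [[-0.005, 0, 0], [0, 0, 0], 0.88],
  [[-0.005, 0, 0], [0, 0, 0], 0.88],
  [[-0.005, 0, 0], [0, 0, 0], 0.88],
  [[-0.005, 0, 0], [0, 0, 0], 0.88],
  [[-0.005, 0, 0], [0, 0, 0], 0.88],
  [[-0.005, 0, 0], [0, 0, 0], 0.88],
  [[-0.005, 0, 0], [0, 0, 0], 0.88],
  [[-0.005, 0, 0], [0, 0, 0], 0.88],
  [[-0.005, 0, 0], [0, 0, 0], 0.88],
  [[-0.005, 0, 0], [0, 0, 0], 0.88],
  [[-0.005, 0, 0], [0, 0, 0], 0.88],
  [[-0.005, 0, 0], [0, 0, 0], 0.88],
  [[-0.005, 0, 0], [0, 0, 0], 0.88],
  [[-0.003, 0, 0], [0, 0, 0], 0.88],
  [[0, 0, 0], [0, 0, 0], 0.88],
  [[0, 0, 0], [0, 0, 0], 0.88],
])

```text
clock: 20.87
tool_pos: [0.5867, -0.0045, 0.0886]
orientation: [180.0, 0.0, -69.3]
force: [-0.4, 0.7, -0.5]
opening: 0.0108
```

```bash
python3 pic.py r side; python3 -c "
from h import *
goto(0,50,.089,0)"
```

```text
tcp tray [-1.6 51.3] z 0.0886 rpy [-180.     -0.    -69.27] t 20.9167 op 0.0107 F [-0.7 -0.3  0.3]
shift at current yaw [ 0.0013 -0.0016 -0.0004] | turn z units 0.0 | shift after turn [ 0.0013 -0.0016 -0.0004]
```

View pics/r_side.png

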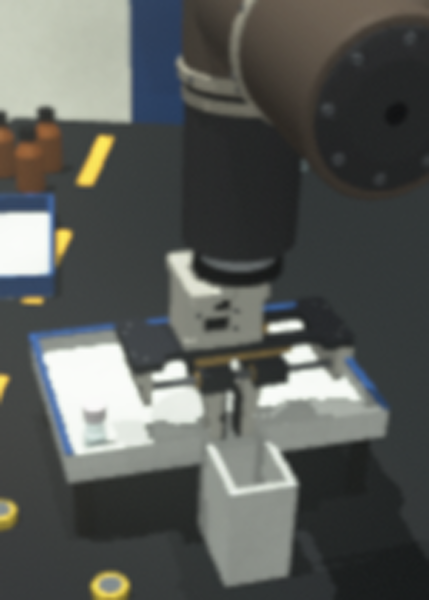

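No cap is left on the deck. I'll retreat clear and check the slot.

Emit:
servo_tool([
  [[0.01, 0, 0], [0, 0, 0], 0.88],
  [[0.01, 0, -0.01], [0, 0, 0], 0.88],
  [[0.01, 0, -0.02], [0, 0, 0], 0.88],
  [[0.01, 0, -0.03], [0, 0, 0], 0.88],
  [[0.02, 0, -0.03], [0, 0, 0], 0.88],
  [[0.03, 0, -0.03], [0, 0, 0], 0.88],
  [[0.03, 0, 0], [0, 0, 0], 0.88],
  [[0.03, 0, 0], [0, 0, 0], 0.88],
  [[0.03, 0, 0], [0, 0, 0], 0.88],
  [[0, 0, 0], [0, 0, 0], 0.88],
  [[0, 0, 0], [0, 0, 0], 0.88],
])

```text
clock: 21.83
tool_pos: [0.6503, -0.1753, 0.208]
orientation: [180.0, 0.0, -69.5]
force: [0.0, -0.1, 0.1]
opening: 0.0104
```

```bash
python3 pic.py s top; python3 -c "
from h import *
goto(0,0,.2,0)
cv2.imwrite('pics/s_full.png',optics.snapshot('side')[:,:,::-1])"
```

```text
tcp tray [  -2.4 -129.6] z 0.2081 rpy [ 1.7998e+02  1.0000e-02 -6.9410e+01] t 21.8833 op 0.0108 F [-0.3  1.  -0.4]
shift at current yaw [-0.1296 -0.0021  0.0081] | turn z units -0.02 | shift after turn [-0.1296 -0.0024  0.0081]
```

View pics/s_top.png

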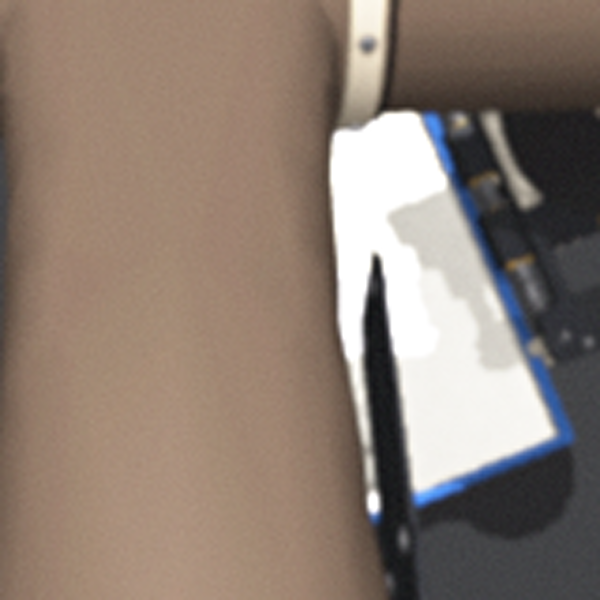

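View pics/s_full.png

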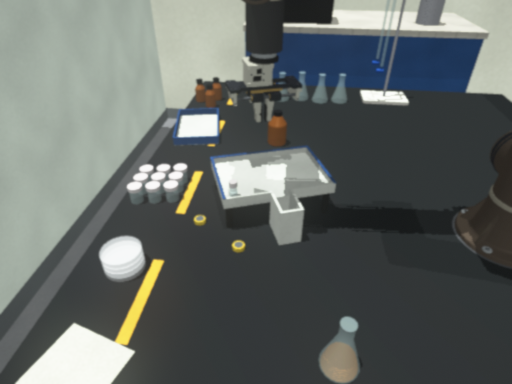

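The side view shows an empty deck, with the vial, flask and amber bottle standing. The arm hides the slot from above, so I'll move it aside.

Emit:
servo_tool([
  [[0.01, 0.03, 0], [0, 0, 0], 0.88],
  [[0.01, 0.03, 0], [0, 0, 0], 0.88],
  [[0.02, 0.03, 0], [0, 0, 0], 0.88],
  [[0.02, 0.03, 0], [0, 0, 0], 0.88],
  [[0.02, 0.03, 0], [0, 0, 0], 0.88],
  [[0.02, 0.03, 0], [0, 0, 0], 0.88],
  [[0.02, 0.03, 0], [0, 0, 0], 0.88],
  [[0.03, 0.02, 0], [0, 0, 0], 0.88],
  [[0.03, 0.02, 0], [0, 0, 0], 0.88],
  [[0, 0, 0], [0, 0, 0], 0.88],
  [[0, 0, 0], [0, 0, 0], 0.88],
])

```text
clock: 22.85
tool_pos: [0.4794, -0.4302, 0.2081]
orientation: [180.0, 0.0, -69.4]
force: [0.2, 0.1, -0.3]
opening: 0.0106
```

```bash
python3 pic.py t top; python3 -c "
from h import *
cv2.imwrite('pics/t_full.png',optics.snapshot('top')[:,:,::-1]);a=telemetry.get_obs();print(a['tool_pos'],a['force'],a['clock'])"
```

```text
[ 0.48020655 -0.42858243  0.20823016] [-0.34709835  0.32129056 -0.12179345] 22.95
```

View pics/t_top.png

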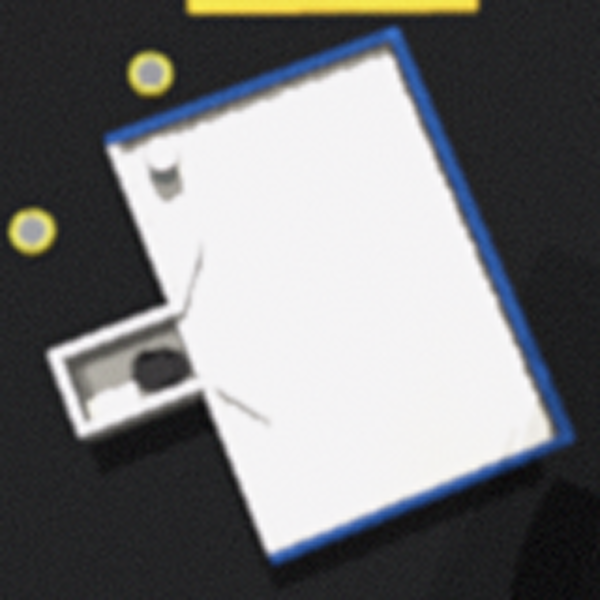

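View pics/t_full.png

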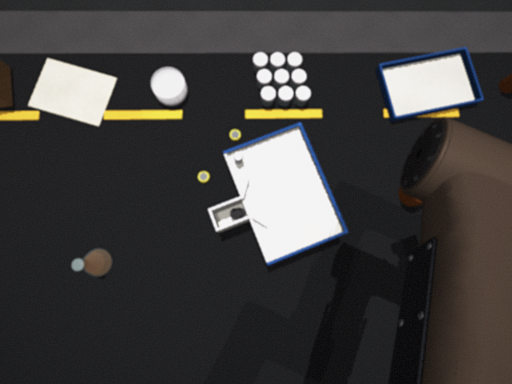

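The deck is empty, the caps lie piled in the slot around (160,368), and the vial is where it was. I'll hand the job in.

```bash
python3 -c "
from plant import ctrl
print(ctrl.close_job())"
```

```text
the job is handed in; nothing more can be done
None
```

I pushed all three caps along the deck and through the gate one at a time. They dropped into the slot about 7 s apart, and I handed the job in at about 23 s of the 72 s allowed. The middle cap went first, then the −x cap, then the +x cap. I moved the last one onto the tray's axis with the jaws open around it, pushing with one finger, so that the gripper's side brackets stayed clear of the vial.

- **Caps:** the last top view shows an empty deck and a dark pile at the gate end of the slot. The caps overlap there, so I could not count three separately. I saw the first cap in the slot alone and the second on top of it; the third is inferred from the empty deck.
- **Vial, flask and amber bottle:** the vial and flask sit at their starting pixel positions in the last top view. The parked arm partly hides the amber bottle there, but it looked upright and in place in the side view taken just before.
- **Robot:** force readings stayed near zero, and the arm was clear of everything when I handed in.
- **Disagreement:** the two cameras differed by about 3–4 mm on cap positions. I went mostly by the top view, and the caps stayed centred on the fingers during the pushes.

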